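# Put the stain bottles back in their drip dishes

## Task

Put the four amber glass stain bottles away beside the microscope, each standing upright on the floor of the steel drip dish of its own size: the smallest bottle in the smallest dish, the next in the next, up to the largest in the largest. Keep the bottles upright and set them down gently, without dropping them, and leave the white wash bottle and the tape roll where they stand.

Things in the scene. Friction and masses are not known exactly. Their poses are not given: they have to be found in the camera images.
- bottle_s: The smallest of four round amber glass stain bottles with white paper label and black cap, loose, upright: straight body 24 mm in diameter from the bottom up to 48 mm, then a shoulder and cap, 70 mm tall in all, about 40 g. Origin: centre of its underside, z up; round, so yaw is of no account. Grip it across the straight body, about 40 mm above its underside.
- bottle_m: The second smallest of four round amber glass stain bottles with white paper label and black cap, loose, upright: straight body 34 mm in diameter from the bottom up to 54 mm, then a shoulder and cap, 80 mm tall in all, about 80 g. Origin: centre of its underside, z up; round, so yaw is of no account. Grip it across the straight body, about 46 mm above its underside.
- bottle_l: The second largest of four round amber glass stain bottles with white paper label and black cap, loose, upright: straight body 46 mm in diameter from the bottom up to 60 mm, then a shoulder and cap, 90 mm tall in all, about 150 g. Origin: centre of its underside, z up; round, so yaw is of no account. Grip it across the straight body, about 52 mm above its underside.
- bottle_xl: The largest of four round amber glass stain bottles with white paper label and black cap, loose, upright: straight body 60 mm in diameter from the bottom up to 68 mm, then a shoulder and cap, 100 mm tall in all, about 250 g. Origin: centre of its underside, z up; round, so yaw is of no account. Grip it across the straight body, about 60 mm above its underside.
- dish_s: The smallest of four round, open, low steel drip dishes, fixed to the bench; the home of the 24 mm bottle. Outer diameter 48 mm, inner 42 mm, height 18 mm, wall 3 mm, inner floor 4 mm above the bench. Origin: centre of its underside (on the bench), z up.
- dish_m: The second smallest of four round, open, low steel drip dishes, fixed to the bench; the home of the 34 mm bottle. Outer diameter 58 mm, inner 52 mm, height 18 mm, wall 3 mm, inner floor 4 mm above the bench. Origin: centre of its underside (on the bench), z up.
- dish_l: The second largest of four round, open, low steel drip dishes, fixed to the bench; the home of the 46 mm bottle. Outer diameter 70 mm, inner 64 mm, height 18 mm, wall 3 mm, inner floor 4 mm above the bench. Origin: centre of its underside (on the bench), z up.
- dish_xl: The largest of four round, open, low steel drip dishes, fixed to the bench; the home of the 60 mm bottle. Outer diameter 84 mm, inner 78 mm, height 18 mm, wall 3 mm, inner floor 4 mm above the bench. Origin: centre of its underside (on the bench), z up.
- wash_bottle: Bystander: white plastic wash bottle with a thin bent spout, loose, upright, 52 mm in diameter, 117 mm tall; the spout reaches 23 mm to its own +x side. Origin: centre of its underside. Leave it alone.
- tape_roll: Bystander: white paper tape roll lying flat, loose, 56 mm outer diameter, 24 mm hole, 45 mm tall. Origin: centre of its underside. Leave it alone.
Things that resemble listed ones, but are neither listed nor needed, are in the scene too. What is shaped like the dish_l but turquoise is not meant. Leave any purple look-alike of the dish_xl alone.

How it is judged (in metres and radians):
At the end, for the whole second after the job is handed in: Each of the four bottles stands upright (within 6 degrees) and at rest on the floor of the dish of its own size rank, within 12 mm of the dish's centre and its underside less than 8 mm above the bench; the wash bottle and the tape roll stand upright within 25 mm of where they were (horizontal distance between bottle_s and dish_s below 0.012 m and z of bottle_s in the frame of dish_s below 0.008 m and angle between each of bottle_s, bottle_m, bottle_l, bottle_xl's own z axis and vertical below 0.1 rad and linear speed of each of bottle_s, bottle_m, bottle_l, bottle_xl below 0.02 m/s and horizontal distance between bottle_m and dish_m below 0.012 m and z of bottle_m in the frame of dish_m below 0.008 m and horizontal distance between bottle_l and dish_l below 0.012 m and z of bottle_l in the frame of dish_l below 0.008 m and horizontal distance between bottle_xl and dish_xl below 0.012 m and z of bottle_xl in the frame of dish_xl below 0.008 m and distance of each of wash_bottle, tape_roll from where it was at the start of the episode below 0.025 m and angle between each of wash_bottle, tape_roll's own z axis and vertical below 0.15 rad); the robot touches nothing.
It fails at once if a bottle is dropped or knocked flying (moves faster than 0.6 m/s with no finger on it) ((linear speed of bottle_s above 0.6 m/s and contact force between the fingers and bottle_s below 0.05 N) or (linear speed of bottle_m above 0.6 m/s and contact force between the fingers and bottle_m below 0.05 N) or (linear speed of bottle_l above 0.6 m/s and contact force between the fingers and bottle_l below 0.05 N) or (linear speed of bottle_xl above 0.6 m/s and contact force between the fingers and bottle_xl below 0.05 N)).
It fails at once if a bottle is tipped by more than 40 degrees (angle between any of bottle_s, bottle_m, bottle_l, bottle_xl's own z axis and vertical above 0.7 rad).
It fails at once if the wash bottle is moved by more than 25 mm (distance of wash_bottle from where it was at the start of the episode above 0.025 m).
It fails at once if the tape roll is moved by more than 25 mm (distance of tape_roll from where it was at the start of the episode above 0.025 m).
It also fails if it takes over 112 s, if anything falls off the work surface, if the arm or the gripper's body presses on something with over 40 N, if the wrist force passes 120 N, or if a joint passes its speed limit or range.

## Robot

A 6-joint arm with a two-finger parallel gripper is mounted at the origin on the work surface. World frame = base frame: x ahead of the robot, y to its left, z up, the work surface at z = 0. Lengths are in m, angles in degrees, forces in N, time in s.
With the tool pointing down it reaches from about 0.3 to 0.75 m from the base axis. Payload 8.5 kg.
Tool frame: the origin (TCP) lies on the centre line of the jaws, within the pads' length; the fingertips stand tips_ahead ahead of it and the grasp point (between the pads) lies 3 mm ahead of it (tips_ahead is the distance from the TCP to the fingertips, in m); z points along the fingers, y is the line along which they close (so a half turn about z gives the same grasp; the last joint's range is limited). The gripper opens to 85 mm and grips with 20 to 120 N. Pads are 22 mm wide; open, the fingers measure 114 mm over their backs; the gripper's body (76 mm by 85 mm) begins 54 mm behind the grasp point. The pads swing forward as they close: fully open they stand 13 mm farther back than shut.
Start: joints at [61.862, 21.807, 74.336, -0, 83.858, -12.336], TCP at [0.15, 0.529, 0.253] pointing down, gripper open.
Joint ranges: [-178.18, 178.18], [-50.72, 133.34], [12.68, 142.11], [-81.47, 261.47], [9.98, 163.14], [-165.26, 165.26]. Speed limits (degrees/s): [136.94, 136.94, 180, 180, 180, 180].

## Interface

Orientations are given as a 3x3 rotation matrix whose columns are the frame's x, y, z axes.
In Python, from rig import observe, get_image, close_job, tips_ahead gives the robot as it stands.
- The arm moves only by the tool creep_tool, called after ">>>" in YAML: its name, and indented under it one key for each argument. Schema: {"type":"object","properties":{"rows":{"type":"array","items":{"type":"object","properties":{"sx":{"type":"number"},"sy":{"type":"number"},"sz":{"type":"number"},"yaw":{"type":"number"},"jaw":{"type":"number"}},"additionalProperties":false,"required":["jaw"]},"minItems":1,"maxItems":10},"clamp_n":{"type":"number"},"only":{"type":"string"},"quiet":{"type":"boolean"},"lines":{"type":"string"}},"required":["rows"],"additionalProperties":false}. rows is a list of rows, 1 to 10 of them, each an object with the fields sx, sy, sz (the shift in shares of the most that a row can go, 1 being 50 mm), yaw (a turn about the tool's z in shares of 180 degrees (1.0 is 180 degrees)), jaw (the finger opening in m); a field left out counts as zero (the opening has to be given); each row shifts and turns the commanded pose from where the row before left it, along the tool's axes as they then stand; what a row does not reach is not made up. A row lasts 1/10 s, in which the tool goes at most 0.05 m and 8.59 degrees, less where a joint would pass 70% of its speed; a pose out of reach is approached as far as the arm can. The fingers move at their own pace and stop on an object; clamp_n is the grip in N (left out, the last holds). Time passes only in rows, so rows that do not move let the fingers close. The tool returns the time, the measured TCP pose, the force, the opening and the grip force at its end. only (a regular expression) keeps the lines of the reply that match it, lines (a string "A,B") keeps lines A to B, and quiet returns only ok. No shift or turn number may pass 1 either way. Input that does not fit is refused with a message, and nothing moves.
- observe(): the state, without advancing time (a new reading comes with each control period).
- get_image(name): name is "scene" or "top" or "wrist"; returns a dict with "pixels" (480x640x3 uint8, red, green, blue), "depth" (480x640 float32, m along the optical axis (not along the pixel's ray), 0 where there is no reading), "K" (3x3 intrinsics, pixels), "extrinsics" (4x4, takes a point from world to camera coordinates). Camera axes: x right, y down, z forward; pixel columns grow to the right and rows downward; lengths in m; the calibration is good to about 2 mm. The wrist camera is an equidistant fisheye: a pixel r from the principal point sees the ray r / f radians off the axis. A picture is of the moment at which its call begins.
- close_job(): hands the job in; it is judged then, once.
The state is a dict: "time_s": time; "q": joint angles; "qvel": joint speeds; "joint_efforts": joint torques, N m; "position": TCP position; "tool_rot": TCP orientation; "ft_force": force on the tool from outside, world axes, zero at the start; "wrist_torque": the same for the moment, N m; "grip_width": finger opening in m; "gripper_force": force on a finger pad.
Only numpy, scipy, OpenCV 4.12 (cv2) and the standard library are available. Lean on these libraries where they do the work, as an engineer would, in place of code of your own. Each camera call takes 0.05 s, during which the arm holds its last target. There are 200 camera calls.

## Working session

There is one attempt and no reset: what is moved stays moved. The work goes in short steps, Python scripts to look and compute and a tool call to move; the robot and the scene stay as the last step left them, time stands still between calls to the robot, and variables do not carry over. Pictures are saved under pics/ and viewed, at most 14 in all, crops included, and the job is handed in when it is done.

```bash
ls; mkdir -p pics; python3 - <<'E'
from rig import observe,get_image,tips_ahead
import cv2,numpy as np
print(observe(),tips_ahead)
for n in("scene","top"):
    d=get_image(n);cv2.imwrite(f"pics/{n}0.png",d["pixels"][:,:,::-1]);np.savez(f"{n}0.npz",**d);print(n,d["K"],d["extrinsics"])
E
```

```text
pics
{'time_s': 0.0, 'q': array([ 6.18625767e+01,  2.18401687e+01,  7.43868445e+01, -1.18595538e-03,
        8.38580637e+01, -1.23353893e+01]), 'qvel': array([-0.04827103, -0.01232769, -0.01676847,  0.01265231, -0.04413774,
       -0.03716372]), 'joint_efforts': array([ 2.84306800e-03, -4.48443782e+01, -2.31285775e+01,  4.78186314e-05,
        4.63870936e-03, -2.80689967e-06]), 'position': array([0.14964251, 0.5289634 , 0.25270715]), 'tool_rot': array([[-9.62208833e-01,  2.72311764e-01, -6.82099483e-04],
       [ 2.72312456e-01,  9.62207975e-01, -1.31909290e-03],
       [ 2.97117047e-04, -1.45498703e-03, -9.99998897e-01]]), 'ft_force': array([-1.44931624, -0.15237143, -0.23222527]), 'wrist_torque': array([-0.00980393,  0.00260346, -0.00724548]), 'gripper_force': 0.0, 'grip_width': 0.08559090656359807} 0.022
scene [[518.52257232   0.         318.28036038]
 [  0.         518.52257232 237.68161428]
 [  0.           0.           1.        ]] [[ 0.06733486  0.99767079  0.01090895 -0.03250348]
 [ 0.67377975 -0.03740535 -0.73798489 -0.3028583 ]
 [-0.73585791  0.05704234 -0.67472906  1.38435821]
 [ 0.          0.          0.          1.        ]]
top [[554.04790011   0.         314.91160294]
 [  0.         554.04790011 233.80901217]
 [  0.           0.           1.        ]] [[-0.00673534 -0.99965864 -0.02524348  0.01126292]
 [-0.98147618  0.0114421  -0.19124224  0.49327971]
 [ 0.1914658   0.02348779 -0.98121821  0.95325188]
 [ 0.          0.          0.          1.        ]]
```

View pics/scene0.png

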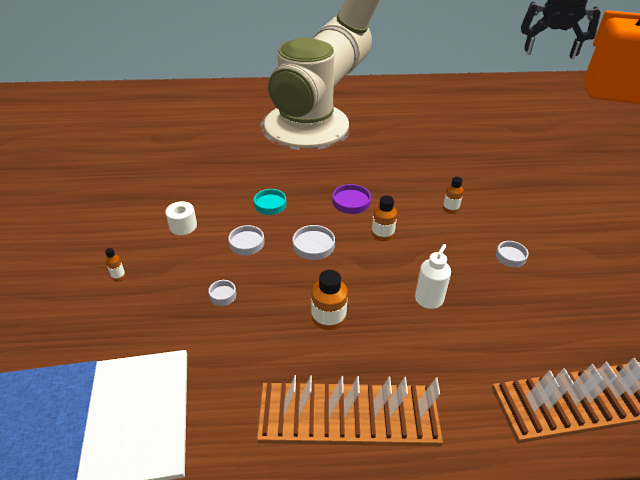

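View pics/top0.png

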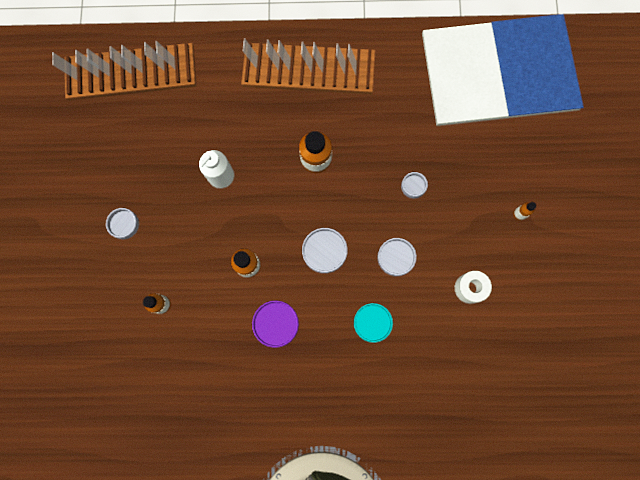

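The scene and top views show the same objects:

| Object | Scene pixel | Top pixel |
|---|---|---|
| bottle_s | (116,265) | (525,212) |
| bottle_m | (454,195) | (155,302) |
| bottle_l | (384,218) | (243,263) |
| bottle_xl | (329,300) | (316,150) |
| dish_s | (222,292) | (414,184) |
| dish_m | (512,253) | (122,223) |
| dish_l | (246,240) | (397,257) |
| dish_xl | (314,241) | (325,250) |
| wash bottle | (433,280) | (217,168) |
| tape roll | (181,218) | (473,287) |

The purple and turquoise look-alike dishes are ignored.

```bash
cat > h.py <<'E'
import numpy as np,cv2
from scipy.optimize import least_squares
from rig import observe,get_image,tips_ahead
def cam(d): E=d["extrinsics"];R=E[:3,:3];return -R.T@E[:3,3],R.T@np.linalg.inv(d["K"])
def plane(d,uv,z):
    c,M=cam(d);uv=np.atleast_2d(uv).astype(float);r=np.c_[uv,np.ones(len(uv))]@M.T
    return (c+r*((z-c[2])/r[:,2])[:,None])[:,:2]
def tri(ds,uvs):
    A=0;b=0;cs=[]
    for d,uv in zip(ds,uvs):
        c,M=cam(d);r=M@[*uv,1];r/=np.linalg.norm(r);P=np.eye(3)-np.outer(r,r);A=A+P;b=b+P@c
    return np.linalg.solve(A,b)
def blob(mask,uv,rad=25):
    n,l,s,c=cv2.connectedComponentsWithStats(mask.astype(np.uint8))
    k=min((i for i in range(1,n) if s[i,4]>25),key=lambda i:np.hypot(*(c[i]-uv)))
    return l==k,c[k],s[k,4]
def circ(p):
    f=least_squares(lambda x:np.hypot(*(p-x[:2]).T)-x[2],[*p.mean(0),.03],loss="soft_l1",f_scale=.001);return f.x
def rim(d,uv,h):
    hsv=cv2.cvtColor(d["pixels"],cv2.COLOR_RGB2HSV)
    m,c,a=blob((hsv[...,1]<70)&(hsv[...,2]>60),uv)
    hull=cv2.convexHull(np.argwhere(m)[:,::-1].astype(np.float32))[:,0]
    c0=plane(d,c,h)[0];v=c0-cam(d)[0][:2];v/=np.linalg.norm(v)
    p=plane(d,hull,h);return circ(p[(p-c0)@v>0.002])
E
cat > m1.py <<'E'
from h import *
S,T=[dict(np.load(f"{n}0.npz")) for n in("scene","top")]
B=dict(s=((112,253),(531,206)),m=((457,182),(150,302)),l=((386,203),(242,260)),xl=((330,281),(315,142)))
D=dict(s=((222,292),(414,184)),m=((512,253),(122,223)),l=((246,240),(397,257)),xl=((314,241),(325,250)))
for k,u in B.items():
    cs=[];
    for d,uv in zip((S,T),u):
        m,c,a=blob(d["pixels"].max(2)<60,uv);cs.append(c)
    print("bottle",k,tri((S,T),cs).round(4),[c.round() for c in cs])
for k,u in D.items():
    f=lambda h:[rim(d,uv,h) for d,uv in zip((S,T),u)]
    hs=np.arange(.0,.04,.002);g=[np.hypot(*(np.subtract(*f(h))[:2])) for h in hs];h=hs[np.argmin(g)]
    print("dish",k,"h",h,min(g).round(4),[x.round(4) for x in f(.018)])
for k,u in dict(wash=((433,285),(217,168)),tape=((181,218),(473,287))).items():
    print(k,plane(S,u[0],.05 if k=="wash" else .03),plane(T,u[1],.05 if k=="wash" else .03))
E
python3 m1.py
```

```text
bottle s [ 0.5364 -0.378   0.0631] [array([110., 252.]), array([531., 206.])]
bottle m [0.3725 0.2943 0.0719] [array([456., 182.]), array([149., 301.])]
bottle l [0.4438 0.1341 0.0795] [array([386., 203.]), array([242., 259.])]
bottle xl [0.6529 0.0053 0.0887] [array([329., 282.]), array([315., 142.])]
dish s h 0.016 0.0002 [array([ 0.5952, -0.1808,  0.0237]), array([ 0.5928, -0.181 ,  0.0242])]
dish m h 0.016 0.0013 [array([0.5267, 0.3746, 0.0289]), array([0.5254, 0.3744, 0.0288])]
dish l h 0.016 0.0009 [array([ 0.4574, -0.143 ,  0.0346]), array([ 0.4557, -0.1433,  0.0349])]
dish xl h 0.016 0.0005 [array([ 0.4717, -0.0091,  0.0423]), array([ 0.4689, -0.0094,  0.0424])]
wash [[0.63567337 0.18728087]] [[0.61934103 0.1874162 ]]
tape [[ 0.4081193  -0.27345538]] [[ 0.39637604 -0.27566084]]
```

The rows are not in the units I measure in: shifts go in shares of 50 mm and turns go in shares of 180 degrees. I convert before sending: -0.032 m is -0.64, -0.029 m is -0.58, -7.9 degrees is -0.0439.

>>> creep_tool:
  rows:
    - {"yaw": -0.0439, "jaw": 0.085}
    - {"yaw": -0.0439, "jaw": 0.085}
    - {"sx": -0.56, "sy": -0.58, "sz": 0.2, "jaw": 0.085}
    - {"sx": -0.56, "sy": -0.58, "sz": 0.2, "jaw": 0.085}
    - {"sx": -0.56, "sy": -0.58, "sz": 0.2, "jaw": 0.085}
    - {"sx": -0.56, "sy": -0.58, "sz": 0.2, "jaw": 0.085}
    - {"sx": -0.56, "sy": -0.58, "sz": 0.2, "jaw": 0.085}
    - {"sx": -0.56, "sy": -0.58, "sz": 0.2, "jaw": 0.085}
    - {"sx": -0.56, "sy": -0.58, "sz": 0.2, "jaw": 0.085}
    - {"sx": -0.54, "sy": -0.64, "sz": 0.2, "jaw": 0.085}
  clamp_n: 30

```text
time_s: 1.1
position: [0.3736, 0.2929, 0.1728]
tool_rot: [[-1.0, -0.0, -0.0], [-0.0, 1.0, -0.0], [0.0, -0.0, -1.0]]
ft_force: [1.2, 0.5, -0.2]
grip_width: 0.085
gripper_force: 0.0
```

>>> creep_tool:
  rows:
    - {"jaw": 0.085}
    - {"jaw": 0.085}

```text
time_s: 1.3
position: [0.3729, 0.2937, 0.173]
tool_rot: [[-1.0, 0.002, -0.001], [0.002, 1.0, -0.0], [0.001, -0.0, -1.0]]
ft_force: [-0.3, 0.3, 0.7]
grip_width: 0.0852
gripper_force: 0.0
```

```bash
python3 - <<'E'
from h import *
d=get_image("wrist");cv2.imwrite("pics/w1.png",d["pixels"][:,:,::-1]);print(d["K"],d["extrinsics"],observe()["tool_rot"])
E
```

```text
[[371.64829954   0.         313.34562838]
 [  0.         371.64829954 236.16108077]
 [  0.           0.           1.        ]] [[ 1.23831339e-03  9.99998997e-01 -6.88090066e-04 -2.94263566e-01]
 [ 9.57065362e-01 -9.85690809e-04  2.89870526e-01 -3.70781068e-01]
 [ 2.89869557e-01 -1.01749772e-03 -9.57065622e-01  1.95512604e-01]
 [ 0.00000000e+00  0.00000000e+00  0.00000000e+00  1.00000000e+00]] [[-9.99999811e-01  3.76290707e-04 -4.85185980e-04]
 [ 3.76257359e-04  9.99999927e-01  6.88208742e-05]
 [ 4.85211841e-04  6.86383064e-05 -9.99999880e-01]]
```

View pics/w1.png

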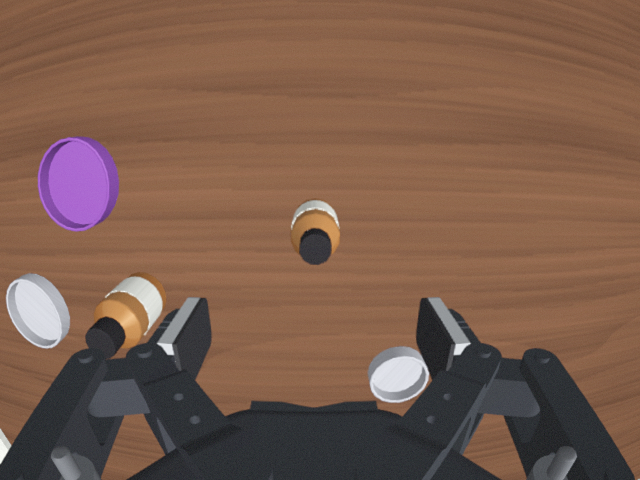

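The wrist view shows bottle_m's cap at (315,245), centred between the open pads (about 195 and 430). I'm descending to grip it.

Scaled: 0.03 m is 0.6, 0.02 m is 0.4.

>>> creep_tool:
  rows:
    - {"sz": 0.6, "jaw": 0.085}
    - {"sz": 0.6, "jaw": 0.085}
    - {"sz": 0.6, "jaw": 0.085}
    - {"sz": 0.4, "jaw": 0.085}
    - {"sz": 0.28, "jaw": 0.085}
    - {"jaw": 0.085}
    - {"jaw": 0.025}
    - {"jaw": 0.025}
    - {"jaw": 0.025}
    - {"jaw": 0.025}
  clamp_n: 30

```text
time_s: 2.35
position: [0.373, 0.2945, 0.0501]
tool_rot: [[-1.0, -0.0, 0.001], [-0.0, 1.0, 0.001], [-0.001, 0.001, -1.0]]
ft_force: [-2.2, -0.6, 5.0]
grip_width: 0.0332
gripper_force: 29.5
```

>>> creep_tool:
  rows:
    - {"jaw": 0.025}
    - {"jaw": 0.025}
    - {"jaw": 0.025}

```text
time_s: 2.65
position: [0.373, 0.2944, 0.0501]
tool_rot: [[-1.0, 0.0, 0.001], [0.0, 1.0, 0.001], [-0.001, 0.001, -1.0]]
ft_force: [-1.8, 1.1, 6.7]
grip_width: 0.0327
gripper_force: 29.7
```

Scaled: -0.03 m is -0.6, -0.025 m is -0.5.

>>> creep_tool:
  rows:
    - {"sz": -0.2, "jaw": 0.025}
    - {"sz": -0.4, "jaw": 0.025}
    - {"sz": -0.4, "jaw": 0.025}
    - {"sx": -0.4, "sy": 0.2, "jaw": 0.025}
    - {"sx": -0.5, "sy": 0.28, "jaw": 0.025}
    - {"sx": -0.6, "sy": 0.32, "jaw": 0.025}
    - {"sx": -0.6, "sy": 0.32, "jaw": 0.025}
    - {"sx": -0.6, "sy": 0.32, "jaw": 0.025}
    - {"sx": -0.36, "sy": 0.16, "jaw": 0.025}
    - {"jaw": 0.025}

```text
time_s: 3.65
position: [0.5275, 0.3746, 0.0995]
tool_rot: [[-1.0, 0.001, 0.001], [0.001, 1.0, 0.0], [-0.001, 0.0, -1.0]]
ft_force: [0.0, -0.5, -1.1]
grip_width: 0.0329
gripper_force: 30.1
```

>>> creep_tool:
  rows:
    - {"sz": 0.3, "jaw": 0.025}
    - {"sz": 0.3, "jaw": 0.025}
    - {"sz": 0.16, "jaw": 0.025}
    - {"sz": 0.08, "jaw": 0.025}
    - {"sz": 0.04, "jaw": 0.025}
    - {"jaw": 0.025}
    - {"jaw": 0.025}

```text
time_s: 4.35
position: [0.5259, 0.3743, 0.0559]
tool_rot: [[-1.0, 0.0, 0.001], [0.0, 1.0, 0.0], [-0.001, 0.0, -1.0]]
ft_force: [0.7, -1.1, -1.1]
grip_width: 0.0329
gripper_force: 30.1
```

Scaled: 0.001 m is 0.02.

>>> creep_tool:
  rows:
    - {"sz": 0.02, "jaw": 0.025}
    - {"sz": 0.02, "jaw": 0.025}
    - {"jaw": 0.025}

```text
time_s: 4.65
position: [0.526, 0.3743, 0.0542]
tool_rot: [[-1.0, -0.0, 0.001], [-0.0, 1.0, 0.0], [-0.001, 0.0, -1.0]]
ft_force: [-1.2, -1.7, 4.3]
grip_width: 0.0328
gripper_force: 30.6
```

>>> creep_tool:
  rows:
    - {"jaw": 0.037}
    - {"jaw": 0.045}
    - {"jaw": 0.06}
    - {"jaw": 0.06}
    - {"jaw": 0.06}

```text
time_s: 5.15
position: [0.5257, 0.3742, 0.0532]
tool_rot: [[-1.0, 0.0, -0.0], [0.0, 1.0, -0.0], [0.0, -0.0, -1.0]]
ft_force: [0.2, -0.6, 0.1]
grip_width: 0.06
gripper_force: 0.0
```

Scaled: -0.03 m is -0.6, -0.02 m is -0.4.

>>> creep_tool:
  rows:
    - {"sz": -0.2, "jaw": 0.07}
    - {"sz": -0.4, "jaw": 0.085}
    - {"sz": -0.6, "jaw": 0.085}
    - {"sz": -0.6, "jaw": 0.085}
    - {"sz": -0.6, "jaw": 0.085}
    - {"jaw": 0.085}

```text
time_s: 5.75
position: [0.5271, 0.3749, 0.1787]
tool_rot: [[-1.0, -0.0, 0.008], [-0.0, 1.0, 0.004], [-0.008, 0.004, -1.0]]
ft_force: [0.2, 0.6, 0.2]
grip_width: 0.0849
gripper_force: 0.0
```

```bash
python3 - <<'E'
from h import *
d=get_image("wrist");cv2.imwrite("pics/w2.png",d["pixels"][:,:,::-1])
E
```

```text
(no output)
```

View pics/w2.png

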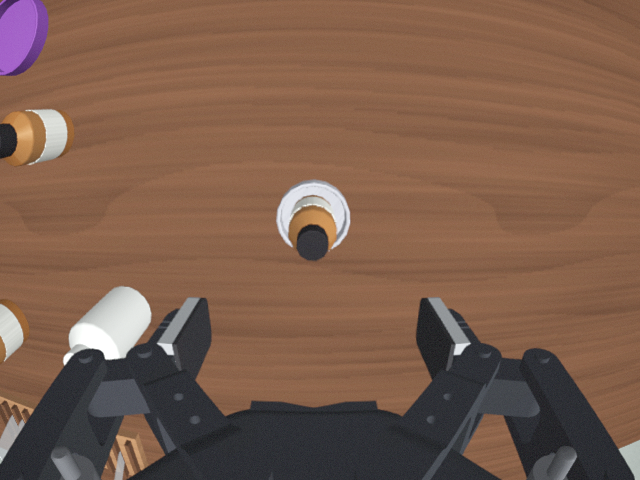

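bottle_m stands in its dish: cap at (312,240), dish ring at (313,216). Next is bottle_l.

Scaled: -0.04 m is -0.8, -0.036 m is -0.72.

>>> creep_tool:
  rows:
    - {"sx": 0.12, "sy": -0.4, "jaw": 0.085}
    - {"sx": 0.24, "sy": -0.68, "jaw": 0.085}
    - {"sx": 0.28, "sy": -0.8, "jaw": 0.085}
    - {"sx": 0.28, "sy": -0.8, "jaw": 0.085}
    - {"sx": 0.28, "sy": -0.8, "jaw": 0.085}
    - {"sx": 0.24, "sy": -0.72, "jaw": 0.085}
    - {"sx": 0.2, "sy": -0.6, "jaw": 0.085}
    - {"sz": 0.2, "jaw": 0.085}
    - {"jaw": 0.085}

```text
time_s: 6.7
position: [0.4431, 0.1339, 0.1621]
tool_rot: [[-1.0, 0.001, -0.003], [0.001, 1.0, 0.0], [0.003, 0.0, -1.0]]
ft_force: [0.2, -0.1, -0.5]
grip_width: 0.0852
gripper_force: 0.0
```

```bash
python3 - <<'E'
from h import *
d=get_image("wrist");cv2.imwrite("pics/w3.png",d["pixels"][:,:,::-1])
E
```

```text
(no output)
```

View pics/w3.png

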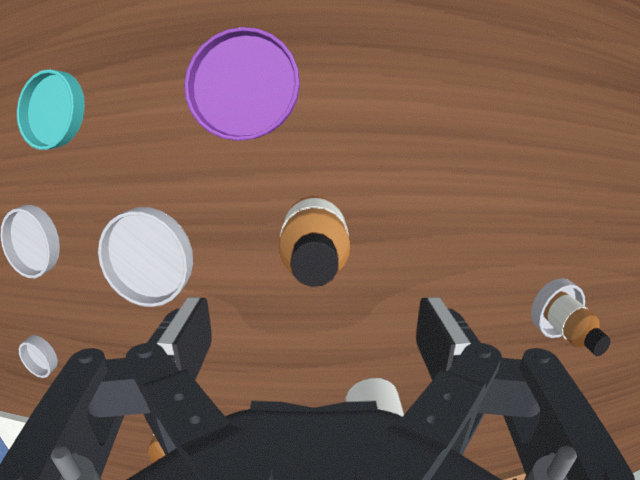

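bottle_l's cap is at (315,260), centred between the pads. I'm descending.

>>> creep_tool:
  rows:
    - {"sz": 0.5, "jaw": 0.085}
    - {"sz": 0.6, "jaw": 0.085}
    - {"sz": 0.6, "jaw": 0.085}
    - {"sz": 0.32, "jaw": 0.085}
    - {"sz": 0.16, "jaw": 0.085}
    - {"jaw": 0.085}
    - {"jaw": 0.036}
    - {"jaw": 0.036}
    - {"jaw": 0.036}
    - {"jaw": 0.036}
  clamp_n: 35

```text
time_s: 7.75
position: [0.4442, 0.1343, 0.0553]
tool_rot: [[-1.0, 0.0, 0.002], [0.0, 1.0, 0.0], [-0.002, 0.0, -1.0]]
ft_force: [-0.4, 0.8, 5.5]
grip_width: 0.0449
gripper_force: 35.1
```

>>> creep_tool:
  rows:
    - {"jaw": 0.036}
    - {"jaw": 0.036}

```text
time_s: 7.95
position: [0.4442, 0.1343, 0.0553]
tool_rot: [[-1.0, 0.0, 0.002], [0.0, 1.0, 0.0], [-0.002, 0.0, -1.0]]
ft_force: [-0.7, 0.3, 7.5]
grip_width: 0.0451
gripper_force: 35.1
```

Scaled: -0.035 m is -0.7, -0.03 m is -0.6.

>>> creep_tool:
  rows:
    - {"sz": -0.2, "jaw": 0.036}
    - {"sz": -0.4, "jaw": 0.036}
    - {"sz": -0.4, "jaw": 0.036}
    - {"sy": -0.4, "jaw": 0.036}
    - {"sy": -0.6, "jaw": 0.036}
    - {"sx": -0.04, "sy": -0.7, "jaw": 0.036}
    - {"sx": -0.04, "sy": -0.7, "jaw": 0.036}
    - {"sx": -0.04, "sy": -0.7, "jaw": 0.036}
    - {"sx": -0.04, "sy": -0.7, "jaw": 0.036}
    - {"sx": -0.04, "sy": -0.7, "jaw": 0.036}

```text
time_s: 8.95
position: [0.4537, -0.0923, 0.1052]
tool_rot: [[-1.0, 0.0, 0.001], [0.0, 1.0, -0.0], [-0.001, -0.0, -1.0]]
ft_force: [1.7, -0.5, -0.7]
grip_width: 0.045
gripper_force: 36.2
```

>>> creep_tool:
  rows:
    - {"sx": -0.04, "sy": -0.6, "jaw": 0.036}
    - {"sy": -0.44, "jaw": 0.036}
    - {"jaw": 0.036}
    - {"sz": 0.2, "jaw": 0.036}
    - {"sz": 0.3, "jaw": 0.036}
    - {"sz": 0.2, "jaw": 0.036}
    - {"sz": 0.12, "jaw": 0.036}
    - {"sz": 0.06, "jaw": 0.036}
    - {"jaw": 0.036}

```text
time_s: 9.85
position: [0.4557, -0.1425, 0.0601]
tool_rot: [[-1.0, -0.0, -0.0], [-0.0, 1.0, 0.0], [0.0, 0.0, -1.0]]
ft_force: [-0.6, -0.5, -1.6]
grip_width: 0.0447
gripper_force: 36.2
```

Scaled: 0.001 m is 0.02.

>>> creep_tool:
  rows:
    - {"sz": 0.02, "jaw": 0.036}
    - {"sz": 0.02, "jaw": 0.036}
    - {"jaw": 0.036}

```text
time_s: 10.15
position: [0.456, -0.1429, 0.0593]
tool_rot: [[-1.0, 0.0, 0.001], [0.0, 1.0, -0.001], [-0.001, -0.001, -1.0]]
ft_force: [-2.2, 1.3, 8.0]
grip_width: 0.0452
gripper_force: 37.0
```

>>> creep_tool:
  rows:
    - {"jaw": 0.05}
    - {"jaw": 0.06}
    - {"jaw": 0.075}
    - {"jaw": 0.075}
    - {"jaw": 0.075}

```text
time_s: 10.65
position: [0.4557, -0.1428, 0.0583]
tool_rot: [[-1.0, 0.0, -0.0], [0.0, 1.0, 0.0], [0.0, 0.0, -1.0]]
ft_force: [0.1, -0.1, -0.2]
grip_width: 0.075
gripper_force: 0.0
```

Scaled: -0.045 m is -0.9, -0.036 m is -0.72.

>>> creep_tool:
  rows:
    - {"sz": -0.2, "jaw": 0.085}
    - {"sz": -0.6, "jaw": 0.085}
    - {"sz": -0.9, "jaw": 0.085}
    - {"sz": -0.9, "jaw": 0.085}
    - {"sx": -0.54, "sy": 0.4, "jaw": 0.085}
    - {"sx": -0.72, "sy": 0.54, "jaw": 0.085}
    - {"sx": -0.72, "sy": 0.54, "jaw": 0.085}
    - {"sx": -0.72, "sy": 0.54, "jaw": 0.085}
    - {"sx": -0.72, "sy": 0.54, "jaw": 0.085}
    - {"sx": -0.52, "sy": 0.4, "jaw": 0.085}

```text
time_s: 11.65
position: [0.6542, 0.0072, 0.1889]
tool_rot: [[-1.0, -0.001, 0.001], [-0.001, 1.0, 0.0], [-0.001, 0.0, -1.0]]
ft_force: [-0.9, -0.5, 0.3]
grip_width: 0.0849
gripper_force: 0.0
```

>>> creep_tool:
  rows:
    - {"jaw": 0.085}
    - {"jaw": 0.085}

```text
time_s: 11.85
position: [0.6526, 0.0055, 0.1884]
tool_rot: [[-1.0, -0.001, -0.001], [-0.001, 1.0, -0.0], [0.001, -0.0, -1.0]]
ft_force: [-0.7, -0.1, -0.0]
grip_width: 0.0849
gripper_force: 0.0
```

```bash
python3 - <<'E'
from h import *
d=get_image("wrist");cv2.imwrite("pics/w4.png",d["pixels"][:,:,::-1])
E
```

```text
(no output)
```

View pics/w4.png

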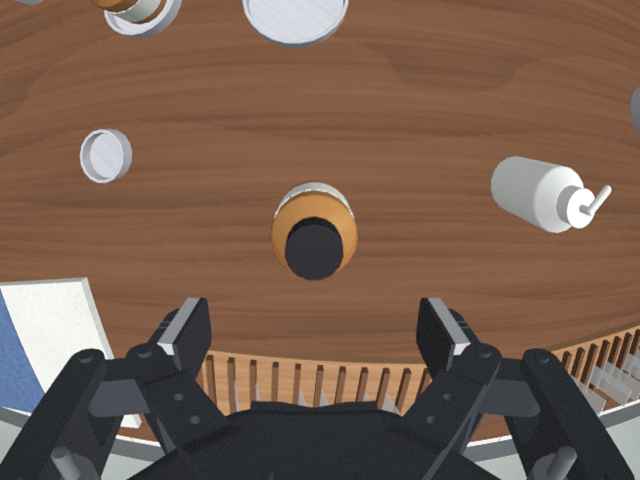

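bottle_xl's cap is at (314,250), centred between the pads, and the wash bottle at (545,195) is clear. I'm descending.

Scaled: 0.035 m is 0.7, 0.03 m is 0.6.

>>> creep_tool:
  rows:
    - {"sz": 0.6, "jaw": 0.085}
    - {"sz": 0.7, "jaw": 0.085}
    - {"sz": 0.6, "jaw": 0.085}
    - {"sz": 0.4, "jaw": 0.085}
    - {"sz": 0.26, "jaw": 0.085}
    - {"jaw": 0.085}
    - {"jaw": 0.05}
    - {"jaw": 0.05}
    - {"jaw": 0.05}
    - {"jaw": 0.05}
  clamp_n: 45

```text
time_s: 12.9
position: [0.6535, 0.005, 0.0623]
tool_rot: [[-1.0, -0.0, 0.003], [-0.0, 1.0, -0.001], [-0.003, -0.001, -1.0]]
ft_force: [-0.8, 1.1, 6.0]
grip_width: 0.0584
gripper_force: 49.4
```

>>> creep_tool:
  rows:
    - {"jaw": 0.05}
    - {"jaw": 0.05}

```text
time_s: 13.1
position: [0.6535, 0.005, 0.0623]
tool_rot: [[-1.0, 0.0, 0.003], [0.0, 1.0, -0.001], [-0.003, -0.001, -1.0]]
ft_force: [-1.7, 0.1, 5.8]
grip_width: 0.0584
gripper_force: 49.4
```

Scaled: 0.035 m is 0.7, 0.03 m is 0.6.

>>> creep_tool:
  rows:
    - {"sz": -0.2, "jaw": 0.05}
    - {"sz": -0.4, "jaw": 0.05}
    - {"sz": -0.4, "jaw": 0.05}
    - {"sx": 0.36, "sy": -0.04, "jaw": 0.05}
    - {"sx": 0.6, "sy": -0.04, "jaw": 0.05}
    - {"sx": 0.7, "sy": -0.04, "jaw": 0.05}
    - {"sx": 0.7, "sy": -0.04, "jaw": 0.05}
    - {"sx": 0.6, "sy": -0.04, "jaw": 0.05}
    - {"sx": 0.4, "sy": -0.04, "jaw": 0.05}
    - {"sx": 0.3, "sy": -0.04, "jaw": 0.05}

```text
time_s: 14.1
position: [0.4684, -0.0088, 0.1112]
tool_rot: [[-1.0, 0.0, 0.0], [0.0, 1.0, -0.0], [-0.0, -0.0, -1.0]]
ft_force: [0.9, 0.3, -0.9]
grip_width: 0.0586
gripper_force: 49.1
```

>>> creep_tool:
  rows:
    - {"jaw": 0.05}
    - {"sz": 0.2, "jaw": 0.05}
    - {"sz": 0.3, "jaw": 0.05}
    - {"sz": 0.2, "jaw": 0.05}
    - {"sz": 0.12, "jaw": 0.05}
    - {"sz": 0.06, "jaw": 0.05}
    - {"jaw": 0.05}
    - {"jaw": 0.05}

```text
time_s: 14.9
position: [0.4701, -0.0088, 0.0664]
tool_rot: [[-1.0, -0.0, 0.001], [-0.0, 1.0, -0.0], [-0.001, -0.0, -1.0]]
ft_force: [-0.1, -0.5, -2.6]
grip_width: 0.0582
gripper_force: 49.1
```

Scaled: 0.001 m is 0.02.

>>> creep_tool:
  rows:
    - {"sz": 0.02, "jaw": 0.05}
    - {"sz": 0.02, "jaw": 0.05}
    - {"jaw": 0.05}

```text
time_s: 15.2
position: [0.47, -0.0088, 0.0662]
tool_rot: [[-1.0, -0.0, 0.002], [-0.0, 1.0, -0.001], [-0.002, -0.001, -1.0]]
ft_force: [-7.2, 1.0, 22.8]
grip_width: 0.0583
gripper_force: 51.7
```

>>> creep_tool:
  rows:
    - {"jaw": 0.063}
    - {"jaw": 0.07}
    - {"jaw": 0.085}
    - {"jaw": 0.085}
    - {"jaw": 0.085}

```text
time_s: 15.7
position: [0.4698, -0.0088, 0.0642]
tool_rot: [[-1.0, 0.0, -0.0], [0.0, 1.0, 0.0], [0.0, 0.0, -1.0]]
ft_force: [-0.4, 0.2, 0.7]
grip_width: 0.085
gripper_force: 0.0
```

Scaled: -0.045 m is -0.9, -0.04 m is -0.8.

>>> creep_tool:
  rows:
    - {"sz": -0.2, "jaw": 0.085}
    - {"sz": -0.6, "jaw": 0.085}
    - {"sz": -0.8, "jaw": 0.085}
    - {"sz": -0.6, "jaw": 0.085}
    - {"sx": -0.1, "sy": -0.58, "jaw": 0.085}
    - {"sx": -0.14, "sy": -0.8, "jaw": 0.085}
    - {"sx": -0.16, "sy": -0.9, "jaw": 0.085}
    - {"sx": -0.16, "sy": -0.9, "jaw": 0.085}
    - {"sx": -0.16, "sy": -0.9, "jaw": 0.085}
    - {"sx": -0.16, "sy": -0.9, "jaw": 0.085}

```text
time_s: 16.7
position: [0.5137, -0.2597, 0.1752]
tool_rot: [[-1.0, 0.0, 0.0], [0.0, 1.0, -0.0], [-0.0, -0.0, -1.0]]
ft_force: [0.2, 0.6, -0.1]
grip_width: 0.085
gripper_force: 0.0
```

>>> creep_tool:
  rows:
    - {"sx": -0.16, "sy": -0.9, "jaw": 0.085}
    - {"sx": -0.16, "sy": -0.9, "jaw": 0.085}
    - {"sx": -0.14, "sy": -0.6, "sz": 0.4, "jaw": 0.085}
    - {"jaw": 0.085}
    - {"jaw": 0.085}

```text
time_s: 17.2
position: [0.5364, -0.3778, 0.1542]
tool_rot: [[-1.0, 0.001, -0.001], [0.001, 1.0, 0.001], [0.001, 0.001, -1.0]]
ft_force: [0.1, 0.2, 0.8]
grip_width: 0.0852
gripper_force: 0.0
```

```bash
python3 - <<'E'
from h import *
d=get_image("wrist");cv2.imwrite("pics/w5.png",d["pixels"][:,:,::-1])
E
```

```text
(no output)
```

View pics/w5.png

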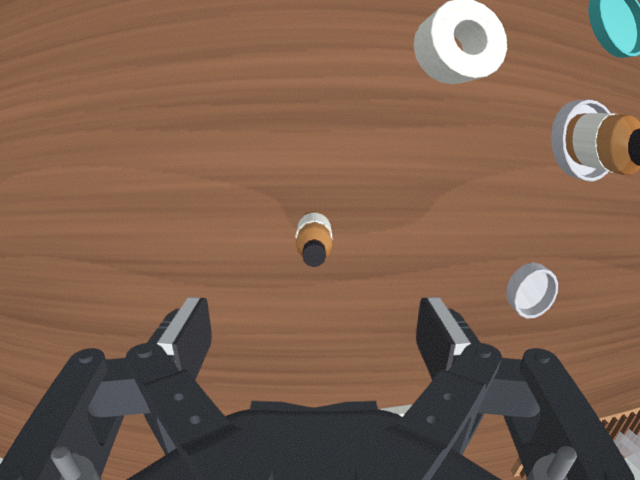

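bottle_s's cap is at (314,253), centred between the pads. I'm descending.

>>> creep_tool:
  rows:
    - {"sz": 0.5, "jaw": 0.085}
    - {"sz": 0.6, "jaw": 0.085}
    - {"sz": 0.6, "jaw": 0.085}
    - {"sz": 0.32, "jaw": 0.085}
    - {"sz": 0.2, "jaw": 0.085}
    - {"jaw": 0.05}
    - {"jaw": 0.03}
    - {"jaw": 0.015}
    - {"jaw": 0.015}
    - {"jaw": 0.015}
  clamp_n: 25

```text
time_s: 18.25
position: [0.537, -0.378, 0.0443]
tool_rot: [[-1.0, 0.0, 0.001], [0.0, 1.0, -0.001], [-0.001, -0.001, -1.0]]
ft_force: [0.2, 0.9, 5.0]
grip_width: 0.0231
gripper_force: 26.9
```

>>> creep_tool:
  rows:
    - {"jaw": 0.015}
    - {"jaw": 0.015}
    - {"jaw": 0.015}

```text
time_s: 18.55
position: [0.537, -0.378, 0.0443]
tool_rot: [[-1.0, 0.0, 0.001], [0.0, 1.0, -0.001], [-0.001, -0.001, -1.0]]
ft_force: [-1.0, 2.0, 7.0]
grip_width: 0.023
gripper_force: 27.0
```

Scaled: 0.035 m is 0.7, 0.03 m is 0.6.

>>> creep_tool:
  rows:
    - {"sz": -0.2, "jaw": 0.015}
    - {"sz": -0.4, "jaw": 0.015}
    - {"sz": -0.4, "jaw": 0.015}
    - {"sx": -0.12, "sy": 0.4, "jaw": 0.015}
    - {"sx": -0.18, "sy": 0.6, "jaw": 0.015}
    - {"sx": -0.2, "sy": 0.7, "jaw": 0.015}
    - {"sx": -0.2, "sy": 0.7, "jaw": 0.015}
    - {"sx": -0.2, "sy": 0.7, "jaw": 0.015}
    - {"sx": -0.16, "sy": 0.54, "jaw": 0.015}
    - {"sx": -0.08, "sy": 0.3, "jaw": 0.015}

```text
time_s: 19.55
position: [0.5939, -0.1776, 0.0929]
tool_rot: [[-1.0, -0.002, -0.001], [-0.002, 1.0, 0.001], [0.001, 0.001, -1.0]]
ft_force: [-0.7, 0.9, -0.4]
grip_width: 0.0232
gripper_force: 26.4
```

>>> creep_tool:
  rows:
    - {"jaw": 0.015}
    - {"sz": 0.2, "jaw": 0.015}
    - {"sz": 0.3, "jaw": 0.015}
    - {"sz": 0.2, "jaw": 0.015}
    - {"sz": 0.12, "jaw": 0.015}
    - {"sz": 0.06, "jaw": 0.015}
    - {"jaw": 0.015}
    - {"jaw": 0.015}

```text
time_s: 20.35
position: [0.5939, -0.181, 0.0497]
tool_rot: [[-1.0, 0.0, 0.001], [0.0, 1.0, -0.0], [-0.001, -0.0, -1.0]]
ft_force: [0.6, -0.4, -0.6]
grip_width: 0.0232
gripper_force: 26.4
```

Scaled: 0.001 m is 0.02, 0.0005 m is 0.01.

>>> creep_tool:
  rows:
    - {"sz": 0.02, "jaw": 0.015}
    - {"sz": 0.01, "jaw": 0.015}
    - {"jaw": 0.015}

```text
time_s: 20.65
position: [0.5939, -0.1809, 0.0483]
tool_rot: [[-1.0, -0.0, 0.001], [-0.0, 1.0, -0.0], [-0.001, -0.0, -1.0]]
ft_force: [-1.7, 0.4, 3.4]
grip_width: 0.023
gripper_force: 26.8
```

>>> creep_tool:
  rows:
    - {"jaw": 0.027}
    - {"jaw": 0.035}
    - {"jaw": 0.05}
    - {"jaw": 0.06}
    - {"jaw": 0.06}

```text
time_s: 21.15
position: [0.5937, -0.1808, 0.0478]
tool_rot: [[-1.0, 0.0, -0.0], [0.0, 1.0, 0.0], [0.0, 0.0, -1.0]]
ft_force: [0.2, 0.4, -0.6]
grip_width: 0.0601
gripper_force: 0.0
```

Scaled: -0.045 m is -0.9, -0.04 m is -0.8.

>>> creep_tool:
  rows:
    - {"sz": -0.2, "jaw": 0.06}
    - {"sz": -0.4, "jaw": 0.07}
    - {"sz": -0.8, "jaw": 0.085}
    - {"sz": -0.9, "jaw": 0.085}
    - {"sx": 0.4, "sy": -0.8, "sz": -0.4, "jaw": 0.085}
    - {"sx": 0.4, "sy": -0.9, "jaw": 0.085}
    - {"sx": 0.4, "sy": -0.9, "jaw": 0.085}
    - {"sx": 0.4, "sy": -0.9, "jaw": 0.085}
    - {"sx": 0.4, "sy": -0.9, "jaw": 0.085}
    - {"jaw": 0.085}

```text
time_s: 22.15
position: [0.4909, -0.406, 0.1833]
tool_rot: [[-1.0, 0.006, -0.0], [0.006, 1.0, -0.002], [-0.0, -0.002, -1.0]]
ft_force: [-0.5, -0.6, 0.5]
grip_width: 0.0849
gripper_force: 0.0
```

```bash
cat > m2.py <<'E'
from h import *
S,T=[get_image(n) for n in("scene","top")]
cv2.imwrite("pics/end.png",np.vstack([S["pixels"][150:350,:],T["pixels"][110:350,:]])[:,:,::-1])
B=dict(s=(.594,-.181,.063),m=(.526,.3745,.072),l=(.4565,-.143,.08),xl=(.47,-.009,.089))
for k,p in B.items():
    cs=[]
    for d in(S,T):
        q=d["K"]@(d["extrinsics"]@[p[0],p[1],p[2]+.004,1])[:3]
        cs.append(blob(d["pixels"].max(2)<60,q[:2]/q[2])[1])
    x=tri((S,T),cs);print(k,x.round(4),"off",(x-p).round(4))
E
python3 m2.py
```

```text
s [ 0.5402 -0.2876  0.0663] off [-0.0538 -0.1066  0.0033]
m [0.5255 0.374  0.0761] off [-0.0005 -0.0005  0.0041]
l [ 0.3686 -0.1893  0.0214] off [-0.0879 -0.0463 -0.0586]
xl [ 0.3863 -0.1098  0.0641] off [-0.0837 -0.1008 -0.0249]
```

View pics/end.png

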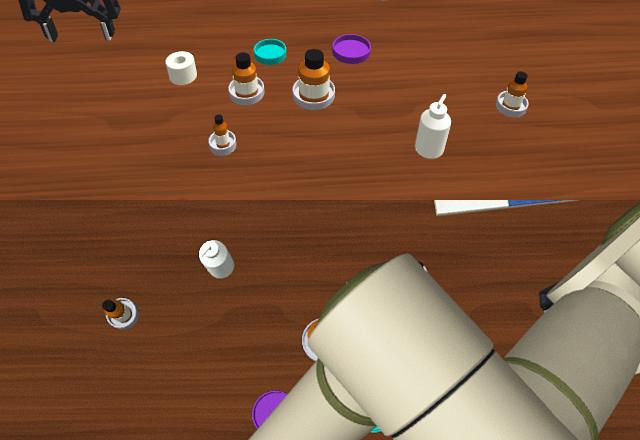

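In the scene part of the picture all four bottles stand in their dishes: s (222,140), l (246,85), xl (314,90) and m (513,100). The wash bottle and tape roll have not moved. The arm blocks the top view, so I'm checking with the scene camera alone.

```bash
python3 - <<'E'
from h import *
S=get_image("scene");S0=dict(np.load("scene0.npz"))
B=dict(s=(.594,-.181,.0671,222,269),m=(.526,.3745,.0759,521,227),l=(.4565,-.143,.0835,243,210),xl=(.47,-.009,.0927,314,207))
for k,p in B.items():
    c=blob(S["pixels"].max(2)<60,p[3:])[1];print(k,c.round(1),(plane(S,c,p[2])[0]-p[:2]).round(4))
for u in((433,280),(181,218)):
    print([blob(d["pixels"].min(2)>130,u)[1:] for d in(S0,S)])
print(observe()["ft_force"])
E
```

```text
s [218.3 269.2] [-0.0005  0.0003]
m [520.4 227.5] [-0.0007  0.    ]
l [242.6 210.4] [-0.0004 -0.0001]
xl [313.6 208.7] [-0.0004 -0.    ]
[(array([433.30327321, 279.87775551]), np.int32(1497)), (array([433.30327321, 279.87775551]), np.int32(1497))]
[(array([181.91328671, 216.47832168]), np.int32(715)), (array([181.95792426, 216.457223  ]), np.int32(713))]
[0.42788829 0.33356776 0.4423368 ]
```

All four bottles are centred to within 1 mm, and the bystanders have not moved. I'm handing the job in.

```bash
python3 -c "
from rig import close_job
print(close_job())"
```

```text
the job is handed in; nothing more can be done
None
```

The job is handed in: each of the four bottles stands upright in the dish of its own size, measured within about 1 mm of centre, and the wash bottle and tape roll were left where they stood.

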